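Snap the saw-guide block into the fret-slotting jig

ROBOT

A 6-joint arm with a two-finger parallel gripper is mounted at the origin on the work surface. World frame = base frame: x ahead of the robot, y to its left, z up, the work surface at z = 0. Lengths are in m, angles in rad, forces in N, time in s.
With the tool pointing down it reaches from about 0.35 to 0.975 m from the base axis. Payload 4.9 kg.
Tool frame: the origin (TCP) lies at the very end of the fingers, on their centre line; the grasp point (between the pads) lies 19 mm behind it; z points along the fingers, y is the line along which they close (so a half turn about z gives the same grasp; the last joint's range is limited). The gripper opens to 85 mm and grips with 20 to 120 N. Pads are 22 mm wide; open, the fingers measure 114 mm over their backs; the gripper's body (76 mm by 85 mm) begins 54 mm behind the grasp point. The pads swing forward as they close: fully open they stand 13 mm farther back than shut.
Start: joints at [1.094, 0.053, 1.613, -0, 1.476, -0.119], TCP at [0.219, 0.585, 0.211] pointing down, gripper open.
Joint ranges: [-3.01, 3.01], [-1.01, 2.22], [0.06, 2.58], [-1.02, 4.17], [0.09, 2.62], [-3.14, 3.14]. Speed limits (rad/s): [2.57, 2.57, 3.14, 3.14, 3.14, 3.14].

INTERFACE

Orientations are given as a unit quaternion [w, x, y, z].
In Python, from plant import state, optics, ticket, nets gives the robot as it stands. The module is installed in compiled form; this text tells all that it offers.
- The arm moves only by the shell command python3 -m inch 'ROWS' [OPENING]. ROWS is JSON, a list of rows, each an object of numbers: "dx", "dy", "dz": the shift along the tool's x, y, z as a fraction of full scale; "rx", "ry", "rz": the turn, a rotation vector about the tool's x, y, z as a fraction of full scale. In form: [{"dx": .., "dy": .., "dz": .., "rx": .., "ry": .., "rz": ..}, ...]. A call has 1 to 5 rows; each row is the pose to reach, as a shift and turn from the pose commanded when the call began, along the tool's axes at that moment; what a row does not reach only later rows make up. Full scale, the value 1, is 0.8 m for a shift and 1.5 rad for a turn. A row lasts 1/10 s, in which the tool goes at most 50 mm and 8.59 degrees, less where a joint would pass 70% of its speed; a pose out of reach is approached as far as the arm can. A call with a number of a shift or a turn outside -1 to 1 is refused whole. A call with a gripper value outside its range is refused whole. OPENING is the opening, from -1 (shut) to 1 (fully open), set as the call begins (- or left out, the last holds). The fingers move at their own pace and stop on an object; the grip force is fixed at half the most. Time passes only in rows, so rows that repeat a pose let the fingers close. It gives the time, the measured TCP pose, the force, the opening and the grip force at its end, in the units of the state.
- state(): the state, without advancing time (a new reading comes with each control period).
- optics.grab_frame(name): name is "scene" or "top" or "wrist"; returns the picture (400x640x3 uint8, red, green, blue); there is no depth.
- optics.camera_info(name): a dict with "fx", "fy", "cx", "cy" (pixels), "R" (3x3) and "t" (3): a world point X has camera coordinates R X + t. Camera axes: x right, y down, z forward; pixel columns grow to the right and rows downward; lengths in m; the calibration is good to about 2 mm. A picture is of the moment at which its call begins: read the wrist's pose just before it. camera_info takes no time and is no camera call; for the wrist camera it gives the pose at the moment of the call.
- ticket.job_done(): hands the job in; it is judged then, once.
Trained networks look in the newest picture that a camera, given by its name, has taken for a name from the list of things; names that differ only in an ending like _2 or _b are one class to them, and where a whole thing is asked for, a point or a joint stands for the part that bears it (a point fixed in the world has none). Each returns a list of dicts, best first, with "confidence" (0 to 1); they miss things now and then, are a little off and sometimes report something else, mostly with a low value. They report only what shows in the picture. A call takes as long as a camera call.
- nets.boxes_of(camera, name): "bbox" ([centre column, centre row, width, height] in pixels, round what is visible of it).
- nets.outline_of(camera, name): "pixels" (400x640 bool, what is visible of it) and "bbox" ([centre column, centre row, width, height] in pixels, round what is visible of it).
The state is a dict: "time": time; "joint_pos": joint angles; "joint_vel": joint speeds; "joint_efforts": joint torques, N m; "tool_pos": TCP position; "tool_rot": TCP orientation; "contact_force": force on the tool from outside, world axes, zero at the start; "ft_torque": the same for the moment, N m; "gripper_width": opening from 0.0 (shut) to 1.0 (fully open); "grasp_force": force on a finger pad.
Only numpy, scipy, OpenCV 4.12 (cv2) and the standard library are available. Lean on these libraries where they do the work, as an engineer would, in place of code of your own. Each camera call takes 0.05 s, during which the arm holds its last target. There are 200 camera calls.

TASK

Load the fret-slotting jig: take the long saw-guide block, set it on the jig's open apron and slide it along the channel so that it pushes the steel spring catch aside, on until it is fully home against the end stop and the catch has sprung back behind it. Leave the short guide block where it lies.

Things in the scene. Friction and masses are not known exactly. Their poses are not given: they have to be found in the camera images.
- long_block: long saw-guide block, light wood, about 130 g: base 70 (x) x 50 (y) x 16 mm high; on its middle an upright fin to grip, 22 (x) x 36 mm (y), from 16 to 60 mm above the underside, with a dark saw slit. Ends alike. Origin: centre of the underside, z up. Lies on the bench (z = 0). In jig coordinates: set it down at x = -78, y = 0, underside at z = 10, its x along the jig's x; home is x = 65
- short_block: short guide block, not for this jig: the same, but its base is only 40 mm long (x). Origin: centre of the underside. Leave it alone (not moved by more than 30 mm)
- jig: fixed jig. Origin: centre line of its channel, underside, z up; mm. Plate x -125 to 120, 120 wide, 10 high. Block slides on it to +x: open apron to x = -60, mouth 84 wide narrowing to 56 at -31, channel 56 wide, rails 31 high; end stop face at x = 100, 26 high. Over x = 55 to 100 side lips (z 31 to 36, 44 apart) bar entry from above: base slides under them, fin between
- catch (a joint): spring catch: steel leaf 55 mm long, 17 high, on a post at jig x = -26, y = 37 mm. At rest (0 rad) it leans into the channel, free end at x = 24, y = 14. The passing block swings it out to 0.2 to 0.3 rad (2 to 6 N along the channel); once the block's tail has passed (block origin beyond x = 60) it springs back to 0 behind it

How it is judged:
By the outcome, as a careful person would: the job done as asked, in the order asked, and still so for the second after the job is handed in, with the robot touching nothing.
It also fails if it takes over 38 s, if anything falls off the work surface, if the arm or the gripper's body presses on something with over 40 N, if the wrist force passes 120 N, or if a joint passes its speed limit or range.

## Working session

There is one attempt and no reset: what is moved stays moved. The work goes in short steps, Python scripts to look and compute and a shell command to move; the robot and the scene stay as the last step left them, time stands still between calls to the robot, and variables do not carry over. Pictures are saved under pics/ and viewed, at most 10 in all, crops included, and the job is handed in when it is done.

```bash
mkdir -p pics; cat > h.py <<'E'
import numpy as np, cv2, json
from plant import state, optics, ticket, nets
from scipy.spatial.transform import Rotation as Ro
def cam(n):
    c=optics.camera_info(n); return c['fx'],c['fy'],c['cx'],c['cy'],np.array(c['R']),np.array(c['t'])
def back(n,uv,z,c=None):
    fx,fy,cx,cy,R,t=c or cam(n)
    d=R.T@np.array([(uv[0]-cx)/fx,(uv[1]-cy)/fy,1]); o=-R.T@t
    return o+d*(z-o[2])/d[2]
def proj(n,X,c=None):
    fx,fy,cx,cy,R,t=c or cam(n)
    p=R@np.array(X)+t; return np.array([cx+fx*p[0]/p[2],cy+fy*p[1]/p[2]])
def save(n,f):
    im=optics.grab_frame(n); cv2.imwrite('pics/'+f,im[:,:,::-1]); return im
E
python3 - <<'E'
from h import *
s=state();print(s['tool_pos'],s['tool_rot'],s['time'])
for n in('top','scene'):
    save(n,n+'0.png'); c=cam(n); print(n,c[4].round(3).tolist(),(-c[4].T@c[5]).round(3),c[0])
    for o in('long_block','short_block','jig','catch'):
        for r in nets.outline_of(n,o)[:2]:
            b=r['bbox']; m=r['pixels'].astype(np.uint8)
            print(n,o,round(r['confidence'],2),np.round(b,1),back(n,b[:2],0.01).round(3), cv2.minAreaRect(cv2.findNonZero(m)) if m.any() else '')
E
```

```text
[0.21858879 0.58481992 0.20946858] [-2.97931616e-04  1.77970050e-01  9.84035365e-01 -9.86313446e-04] 0.0
top [[-0.023, -1.0, 0.008], [-0.98, 0.021, -0.196], [0.196, -0.012, -0.981]] [ 0.326 -0.054  0.973] 498.0916832867663
top long_block 0.66 [361.4 235.5  38.4  38.6] [ 0.454 -0.15   0.01 ] ((363.0357971191406, 236.59323120117188), (26.124622344970703, 36.499149322509766), 38.04704284667969)
top long_block 0.38 [234.  189.3  25.    4.7] [0.552 0.099 0.01 ] ((230.50003051757812, 189.50001525878906), (21.585670471191406, 2.66789174079895), 14.03624439239502)
top short_block 0.88 [453.  198.4  30.4  22.7] [ 0.524 -0.334  0.01 ] ((453.410400390625, 196.9241485595703), (20.844417572021484, 30.39464569091797), 85.2363510131836)
top short_block 0.33 [361.1 238.5  39.7  45.2] [ 0.448 -0.149  0.01 ] ((362.84002685546875, 236.38002014160156), (27.0, 37.20000076293945), 36.869895935058594)
top jig 0.93 [234.8 184.2 131.5  77.3] [0.562 0.098 0.01 ] ((231.41075134277344, 179.60845947265625), (60.32065963745117, 126.55818939208984), 80.45086669921875)
top catch 0.49 [232.9 190.7  25.3   5. ] [0.549 0.101 0.01 ] ((231.0188751220703, 189.43397521972656), (20.604084014892578, 3.2966530323028564), 15.945395469665527)
scene [[0.704, 0.711, -0.008], [0.5, -0.503, -0.705], [-0.505, 0.492, -0.709]] [ 0.935 -0.44   0.598] 391.96412933020423
scene long_block 0.92 [251.8 213.7  27.4  33.6] [ 0.45 -0.15  0.01] ((251.0, 212.5), (37.0, 26.0), 90.0)
scene short_block 0.79 [195.4 288.1  38.3  43.9] [ 0.52 -0.33  0.01] ((192.3200225830078, 288.260009765625), (34.400001525878906, 31.80000114440918), 53.13010025024414)
scene jig 0.85 [376.6 187.7 103.6  91.4] [0.582 0.09  0.01 ] ((374.541015625, 185.4508056640625), (55.439964294433594, 99.61268615722656), 39.80557632446289)
scene catch 0.55 [370.8 175.1  20.8  11. ] [0.546 0.114 0.01 ] ((369.0, 174.49996948242188), (6.870728015899658, 20.055095672607422), 68.19859313964844)
```

View pics/top0.png

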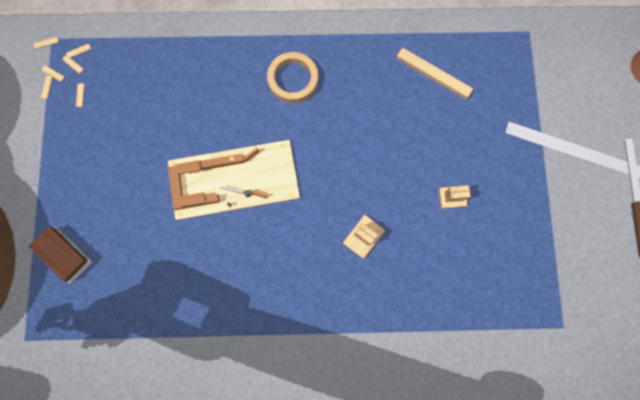

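View pics/scene0.png

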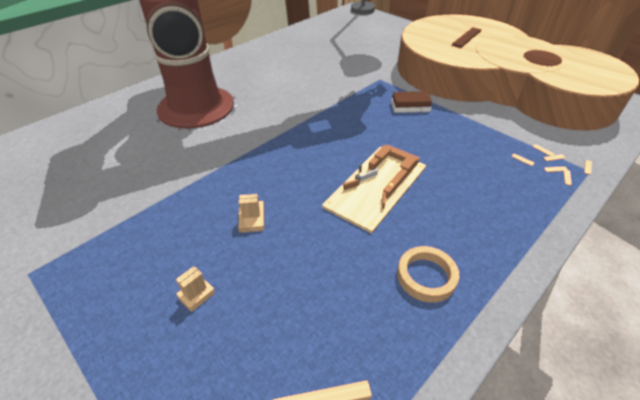

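The top view shows the jig at about (234,180), with its mouth to the right. The long block is at (364,236), about 71×50 mm, and the short block is at (455,197). Next I'll fit the poses to the silhouettes.

```bash
cat >> h.py <<'E'
from scipy.optimize import minimize
def box(x0,x1,y0,y1,z0,z1): return np.array([[x,y,z] for x in(x0,x1) for y in(y0,y1) for z in(z0,z1)])/1000
LONG=[box(-35,35,-25,25,0,16),box(-11,11,-18,18,16,60)]
JIG=[box(-125,120,-60,60,0,10),box(-31,120,28,40,10,31),box(-31,120,-40,-28,10,31),box(100,120,-40,40,10,31)]
def place(P,p):
    c,s=np.cos(p[2]),np.sin(p[2]); return P@np.array([[c,s,0],[-s,c,0],[0,0,1]])+[p[0],p[1],p[3] if len(p)>3 else 0]
def fit(c,mask,parts,p0,z=0,S=4):
    fx,fy,cx,cy,R,t=c; M=cv2.resize(mask.astype(np.float32),None,fx=S,fy=S)
    def iou(p):
        m=np.zeros(M.shape,np.uint8)
        for P in parts:
            X=place(P,[*p,z])@R.T+t; uv=X[:,:2]/X[:,2:]*[fx,fy]+[cx,cy]
            cv2.fillConvexPoly(m,cv2.convexHull(((uv+.5)*S-.5).round().astype(np.int32)),1)
        return -np.minimum(m,M).sum()/np.maximum(m,M).sum()
    best=None
    for a in(-.4,0,.4):
        q=np.array(p0)+[0,0,a]
        r=minimize(iou,q,method='Nelder-Mead',options=dict(initial_simplex=q+np.array([[0,0,0],[.01,0,0],[0,.01,0],[0,0,.2]]),xatol=1e-4,fatol=1e-5))
        if best is None or r.fun<best.fun: best=r
    return best.x,-best.fun
def toolstep(P,yaw_y):
    "rows numbers to bring TCP to P, tool down, tool y along world heading yaw_y (mod pi)"
    s=state(); q=s['tool_rot']; R=Ro.from_quat([q[1],q[2],q[3],q[0]]).as_matrix()
    d=R.T@(np.array(P)-s['tool_pos'])/0.8
    y=np.array([np.cos(yaw_y),np.sin(yaw_y),0]); out=[]
    for k in(1,-1):
        T=np.column_stack([np.cross(k*y,[0,0,-1]),k*y,[0,0,-1]])
        out.append((Ro.from_matrix(R.T@T).as_rotvec()/1.5).round(4))
    return d.round(4),out
E
python3 - <<'E'
from h import *
for n in('top','scene'):
    optics.grab_frame(n); c=cam(n)
    m=nets.outline_of(n,'jig')[0]['pixels']; print(n,'jig',fit(c,m,JIG,[.57,.1,1.7]))
    m=nets.outline_of(n,'long_block')[0]['pixels']
    for y in(-.9,0,.9): print(n,'long',fit(c,m,LONG,[.45,-.15,y]))
s=state();q=s['tool_rot'];R=Ro.from_quat([q[1],q[2],q[3],q[0]]).as_matrix();c=cam('wrist')
print('cam in tool',(c[4]@R).round(3).tolist(),(R.T@(-c[4].T@c[5]-s['tool_pos'])).round(3),c[0], R.round(2).tolist())
E
```

```text
top jig (array([0.57304759, 0.10388146, 1.72638617]), np.float64(0.9658432602882385))
top long (array([ 0.45238963, -0.15266179, -0.68363452]), np.float64(0.9418453574180603))
top long (array([ 0.45245012, -0.15270271, -0.68243446]), np.float64(0.9423561096191406))
top long (array([ 0.4523669 , -0.15283141, -0.67221601]), np.float64(0.9419664740562439))
scene jig (array([0.57208615, 0.10349855, 1.73230947]), np.float64(0.957899272441864))
scene long (array([ 0.45100232, -0.1532468 , -0.63650754]), np.float64(0.8981151580810547))
scene long (array([ 0.45134654, -0.15340141, -0.65770008]), np.float64(0.8975852727890015))
scene long (array([ 0.45046464, -0.15217956,  2.50392824]), np.float64(0.8966044783592224))
cam in tool [[0.001, 1.0, -0.001], [-0.954, 0.001, -0.299], [-0.299, 0.001, 0.954]] [ 0.077  0.    -0.162] 279.7382024503772 [[-0.94, 0.35, -0.0], [0.35, 0.94, 0.0], [0.0, 0.0, -1.0]]
```

```bash
python3 -c "
from h import *
print(toolstep([.452,-.153,.22],-.67),toolstep([.452,-.153,.22],.27))"
```

```text
(array([-0.5962, -0.7625, -0.0116]), [array([ 0.    , -0.    ,  1.2553]), array([ 0.    ,  0.    , -0.8391])]) (array([-0.5962, -0.7625, -0.0116]), [array([ 0.    , -0.    ,  0.6287]), array([ 0.    ,  0.    , -1.4657])])
```

```bash
python3 -m inch '[{"dx":-0.05,"dy":-0.15,"dz":0,"rz":0.3},{"dx":-0.1,"dy":-0.23,"dz":0,"rz":0.5},{"dx":-0.2,"dy":-0.3,"dz":0,"rz":0.6},{"dx":-0.25,"dy":-0.37,"dz":0,"rz":0.6},{"dx":-0.3,"dy":-0.4,"dz":0,"rz":0.6}]' 1
python3 -c "
from h import *
print(toolstep([.452,-.153,.22],-.67))"
```

```text
(array([-0.5962, -0.7625, -0.0116]), [array([ 0.    , -0.    ,  1.2553]), array([ 0.    ,  0.    , -0.8391])])validation failed for argument at $[0]...
```

```bash
python3 -m inch '[{"dx":-0.05,"dy":-0.15,"dz":0.0,"rx":0.0,"ry":0.0,"rz":0.3},{"dx":-0.1,"dy":-0.23,"dz":0.0,"rx":0.0,"ry":0.0,"rz":0.5},{"dx":-0.2,"dy":-0.3,"dz":0.0,"rx":0.0,"ry":0.0,"rz":0.6},{"dx":-0.25,"dy":-0.37,"dz":0.0,"rx":0.0,"ry":0.0,"rz":0.6},{"dx":-0.3,"dy":-0.4,"dz":0.0,"rx":0.0,"ry":0.0,"rz":0.6}]' 1
python3 -c "
from h import *
print(toolstep([.452,-.153,.22],-.67))"
```

```text
time: 1.3
tool_pos: [0.2721, 0.343, 0.2108]
tool_rot: [0.0, 0.528, 0.849, 0.0]
contact_force: [2.0, -0.0, 0.0]
gripper_width: 1.001
grasp_force: 0.0
(array([-0.6555, -0.0727, -0.0116]), [array([ 4.000e-04, -3.000e-04,  7.522e-01]), array([ 3.0000e-04,  5.0000e-04, -1.3422e+00])])
```

```bash
python3 -m inch '[{"dx":-0.65,"dy":-0.07,"dz":-0.01,"rx":0.0,"ry":0.0,"rz":0.75},{"dx":-0.65,"dy":-0.07,"dz":-0.01,"rx":0.0,"ry":0.0,"rz":0.75},{"dx":-0.65,"dy":-0.07,"dz":-0.01,"rx":0.0,"ry":0.0,"rz":0.75},{"dx":-0.65,"dy":-0.07,"dz":-0.01,"rx":0.0,"ry":0.0,"rz":0.75},{"dx":-0.65,"dy":-0.07,"dz":-0.01,"rx":0.0,"ry":0.0,"rz":0.75}]' 1
python3 -c "
from h import *
print(toolstep([.452,-.153,.22],-.67))"
```

```text
time: 1.8
tool_pos: [0.3596, 0.1085, 0.215]
tool_rot: [0.001, 0.803, 0.596, 0.001]
contact_force: [1.3, 1.1, 0.2]
gripper_width: 0.999
grasp_force: 0.0
(array([-0.2796,  0.2049, -0.0061]), [array([ 0.0011, -0.0008,  0.2515]), array([ 1.1000e-03,  1.6000e-03, -1.8429e+00])])
```

```bash
python3 -m inch '[{"dx":-0.28,"dy":0.205,"dz":-0.006,"rx":0.0,"ry":0.0,"rz":0.25},{"dx":-0.28,"dy":0.205,"dz":-0.006,"rx":0.0,"ry":0.0,"rz":0.25},{"dx":-0.28,"dy":0.205,"dz":-0.006,"rx":0.0,"ry":0.0,"rz":0.25},{"dx":-0.28,"dy":0.205,"dz":-0.006,"rx":0.0,"ry":0.0,"rz":0.25},{"dx":-0.28,"dy":0.205,"dz":-0.006,"rx":0.0,"ry":0.0,"rz":0.25}]' 1
python3 -m inch '[{"dx":-0.02,"dy":0.0,"dz":0.0,"rx":0.0,"ry":0.0,"rz":0.0},{"dx":-0.02,"dy":0.0,"dz":0.0,"rx":0.0,"ry":0.0,"rz":0.0}]' 1
cat > look.py <<'E'
from h import *
c=cam('wrist'); save('wrist','w1.png'); r=nets.outline_of('wrist','long_block')
for q in r[:2]:
    print(q['confidence'],q['bbox']); print(fit(c,q['pixels'],LONG,[.452,-.153,-.67]))
p=fit(c,r[0]['pixels'],LONG,[.452,-.153,-.67])[0]
print(state()['tool_pos'],toolstep([p[0],p[1],.031],p[2]))
E
python3 look.py
```

```text
time: 2.3
tool_pos: [0.4442, -0.1272, 0.2193]
tool_rot: [0.0, 0.899, 0.439, 0.001]
contact_force: [1.1, 0.7, 0.1]
gripper_width: 1.0
grasp_force: 0.0
time: 2.5
tool_pos: [0.4336, -0.1394, 0.2185]
tool_rot: [-0.0, 0.899, 0.437, -0.0]
contact_force: [-0.2, -0.4, 0.1]
gripper_width: 0.998
grasp_force: 0.0
0.81 [340.4, 169.6, 53.9, 42.0]
(array([ 0.45140222, -0.1526916 , -0.73089847]), np.float64(0.9463601112365723))
[ 0.4339864  -0.13730443  0.21886349] (array([-0.0019,  0.029 ,  0.2348]), [array([-0.    , -0.0004,  0.0454]), array([ 6.000e-04, -0.000e+00, -2.049e+00])])
```

View pics/w1.png

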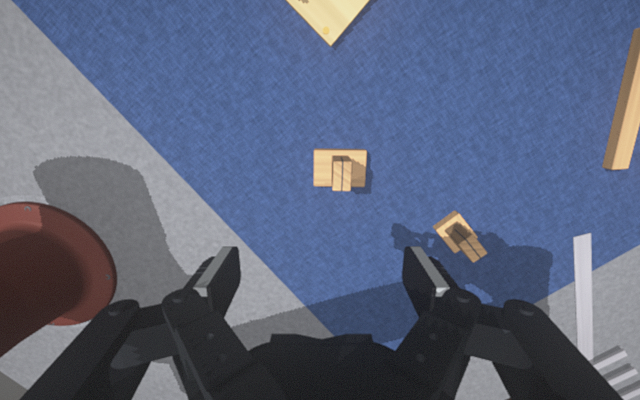

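The wrist view shows the long block at (340,170), nearly aligned with the tool, and the short block at (460,237). All three fits agree, so I'll descend.

```bash
python3 -m inch '[{"dx":-0.002,"dy":0.029,"dz":0.06,"rx":0.0,"ry":0.0,"rz":0.025},{"dx":-0.002,"dy":0.029,"dz":0.12,"rx":0.0,"ry":0.0,"rz":0.025},{"dx":-0.002,"dy":0.029,"dz":0.18,"rx":0.0,"ry":0.0,"rz":0.025},{"dx":-0.002,"dy":0.029,"dz":0.22,"rx":0.0,"ry":0.0,"rz":0.025},{"dx":-0.002,"dy":0.029,"dz":0.238,"rx":0.0,"ry":0.0,"rz":0.025}]' 1
python3 -c "
from h import *
print(toolstep([.4515,-.1528,.028],-.70))"
```

```text
time: 3.1
tool_pos: [0.4491, -0.1503, 0.0249]
tool_rot: [-0.002, 0.906, 0.423, -0.002]
contact_force: [-1.0, 0.3, 0.1]
gripper_width: 0.998
grasp_force: 0.0
(array([-0.0005,  0.0044, -0.0039]), [array([-0.0038,  0.0007,  0.0018]), array([-1.0000e-03, -6.0000e-03, -2.0926e+00])])
```

```bash
python3 -m inch '[{"dx":0.0,"dy":0.004,"dz":-0.004,"rx":0.0,"ry":0.0,"rz":0.0},{"dx":0.0,"dy":0.004,"dz":-0.004,"rx":0.0,"ry":0.0,"rz":0.0}]' 1
python3 -m inch '[{"dx":0.0,"dy":0.0,"dz":0.0,"rx":0.0,"ry":0.0,"rz":0.0},{"dx":0.0,"dy":0.0,"dz":0.0,"rx":0.0,"ry":0.0,"rz":0.0},{"dx":0.0,"dy":0.0,"dz":0.0,"rx":0.0,"ry":0.0,"rz":0.0},{"dx":0.0,"dy":0.0,"dz":0.0,"rx":0.0,"ry":0.0,"rz":0.0},{"dx":0.0,"dy":0.0,"dz":0.0,"rx":0.0,"ry":0.0,"rz":0.0}]' -1
python3 -m inch '[{"dx":0.0,"dy":0.0,"dz":0.0,"rx":0.0,"ry":0.0,"rz":0.0},{"dx":0.0,"dy":0.0,"dz":0.0,"rx":0.0,"ry":0.0,"rz":0.0}]' -1
```

```text
time: 3.3
tool_pos: [0.456, -0.1556, 0.0343]
tool_rot: [0.002, 0.906, 0.422, 0.001]
contact_force: [0.3, -0.6, 0.7]
gripper_width: 0.998
grasp_force: 0.0
time: 3.8
tool_pos: [0.4539, -0.1551, 0.0323]
tool_rot: [0.0, 0.907, 0.422, 0.0]
contact_force: [-2.6, -0.0, 3.8]
gripper_width: 0.233
grasp_force: 60.5
time: 4.0
tool_pos: [0.454, -0.1552, 0.0323]
tool_rot: [0.0, 0.907, 0.422, 0.0]
contact_force: [-2.2, 0.7, 5.7]
gripper_width: 0.235
grasp_force: 60.8
```

Gripped: opening is about 20 mm and pad force 60 N. Now lift and move to above the apron.

```bash
python3 -m inch '[{"dx":0.0,"dy":0.0,"dz":-0.05,"rx":0.0,"ry":0.0,"rz":0.0},{"dx":0.0,"dy":0.0,"dz":-0.1,"rx":0.0,"ry":0.0,"rz":0.0},{"dx":0.0,"dy":0.0,"dz":-0.15,"rx":0.0,"ry":0.0,"rz":0.0}]' -1
python3 -c "
from h import *
print(toolstep([.575,-.025,.15],1.729))"
```

```text
time: 4.3
tool_pos: [0.4529, -0.1547, 0.1517]
tool_rot: [-0.001, 0.907, 0.422, -0.001]
contact_force: [1.3, -0.4, -1.6]
gripper_width: 0.234
grasp_force: 60.0
(array([0.2223, 0.0123, 0.002 ]), [array([-1.000e-03, -1.400e-03, -1.619e+00]), array([-0.0011,  0.0008,  0.4754])])
```

```bash
python3 -m inch '[{"dx":0.05,"dy":0.003,"dz":0.0,"rx":0.0,"ry":0.0,"rz":0.1},{"dx":0.1,"dy":0.006,"dz":0.0,"rx":0.0,"ry":0.0,"rz":0.2},{"dx":0.15,"dy":0.009,"dz":0.0,"rx":0.0,"ry":0.0,"rz":0.3},{"dx":0.2,"dy":0.012,"dz":0.0,"rx":0.0,"ry":0.0,"rz":0.4},{"dx":0.222,"dy":0.012,"dz":0.0,"rx":0.0,"ry":0.0,"rz":0.475}]' -1
python3 -m inch '[{"dx":0.0,"dy":0.0,"dz":0.0,"rx":0.0,"ry":0.0,"rz":0.0},{"dx":0.0,"dy":0.0,"dz":0.0,"rx":0.0,"ry":0.0,"rz":0.0},{"dx":0.0,"dy":0.0,"dz":0.0,"rx":0.0,"ry":0.0,"rz":0.0}]' -1
python3 - <<'E'
from h import *
c=cam('wrist'); im=save('wrist','w2.png')
s=state(); print(s['tool_pos'],s['contact_force'],toolstep([.575,-.025,.15],1.729))
# overlay predicted jig edges
j=[.5725,.1037,1.729]
for pts in([[-125,-60,10],[120,-60,10],[120,60,10],[-125,60,10]],[[-31,-28,31],[100,-28,31],[100,28,31],[-31,28,31]],[[-60,42,31],[-31,28,31]],[[-60,-42,31],[-31,-28,31]]):
    uv=np.array([proj('wrist',x,c) for x in place(np.array(pts)/1000.,j)]); print(uv.round(0).tolist())
    cv2.polylines(im,[uv.round().astype(np.int32)],len(pts)>2,(255,0,0),1)
cv2.imwrite('pics/w2o.png',im[:,:,::-1])
E
```

```text
time: 4.8
tool_pos: [0.5767, -0.023, 0.1505]
tool_rot: [-0.0, 0.997, 0.078, -0.0]
contact_force: [-1.0, -0.9, -1.4]
gripper_width: 0.23
grasp_force: 60.0
time: 5.1
tool_pos: [0.5746, -0.0261, 0.151]
tool_rot: [0.0, 0.997, 0.08, -0.001]
contact_force: [-0.0, 0.0, -1.5]
gripper_width: 0.232
grasp_force: 60.0
[ 0.5746928  -0.02621179  0.15120512] [-0.55415674 -0.46824907 -1.86455758] (array([ 0.0006, -0.0014,  0.0015]), [array([-9.0000e-04,  0.0000e+00, -2.0941e+00]), array([0.    , 0.0005, 0.0003])])
[[319.0, 106.0], [81.0, 105.0], [107.0, 214.0], [319.0, 215.0]]
[[224.0, 140.0], [92.0, 139.0], [105.0, 193.0], [229.0, 193.0]]
[[258.0, 206.0], [229.0, 193.0]]
[[252.0, 125.0], [224.0, 140.0]]
```

View pics/w2o.png

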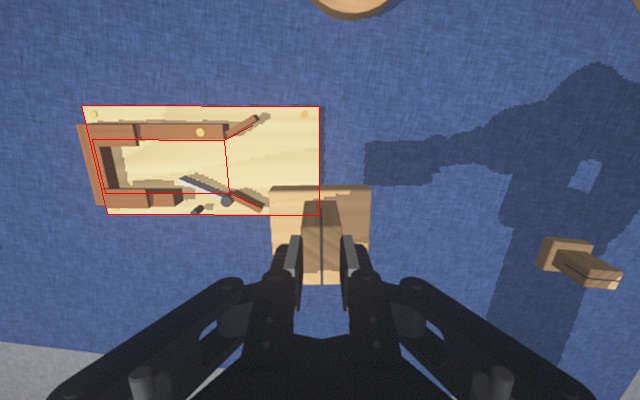

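The jig overlay matches the picture to 1–2 px: the plate edges fall on rows 106 and 214. Now I'll check how far off-centre the block sits in the grip.

```bash
python3 - <<'E'
from h import *
s=state();q=s['tool_rot'];R=Ro.from_quat([q[1],q[2],q[3],q[0]]).as_matrix();c=cam('wrist')
W=lambda x,y,h: proj('wrist',s['tool_pos']+R@(np.array([x,y,32.3-h])/1000),c).round(1)
for off in(-3,0,3): print(off,'base far corners',W(25+off,-35,16),W(25+off,35,16),'fin top far',W(18+off,-11,60),W(18+off,11,60))
im=cv2.imread('pics/w2.png'); g=cv2.cvtColor(im,cv2.COLOR_BGR2GRAY).astype(int)
print('col 285',g[178:194,285]); print('col 360',g[178:194,360]); print('row 215 left',g[215,262:280],'right',g[215,362:380]); 
cv2.imwrite('pics/w2c.png',cv2.resize(im[170:300,250:390],None,fx=4,fy=4,interpolation=cv2.INTER_CUBIC))
j=[.5725,.1037,1.729]
for x in(-78,66):
  for h in(40,10): P=place(np.array([[x,0,h+32.3]])/1000,j)[0]; print(x,h,P.round(4),toolstep(P,1.729)[0])
E
```

```text
-3 base far corners [269.4 193.9] [374.6 194.1] fin top far [301.1 231.5] [343.2 231.5]
0 base far corners [269.1 189.6] [374.9 189.7] fin top far [301.  226.2] [343.3 226.2]
3 base far corners [268.9 185.2] [375.1 185.4] fin top far [300.9 220.8] [343.5 220.9]
col 285 [225 224 224 226 227 228 232 181 103  99 102 102 121 156 183 197]
col 360 [ 99  99 103 103 107 105  98  92  93  94  92 103 120 134 139 140]
row 215 left [118 121 122 119 114 111 113 128 169 195 199 198 196 195 197 198 197 198] right [140 137 139 141 140 140 138 135 117  95  97  99 101 103 101 103 103 106]
-78 40 [0.5848 0.0267 0.0723] [ 0.023  -0.0633  0.0986]
-78 10 [0.5848 0.0267 0.0423] [ 0.023  -0.0633  0.1361]
66 40 [0.5621 0.1689 0.0723] [ 0.0231 -0.2433  0.0986]
66 10 [0.5621 0.1689 0.0423] [ 0.0231 -0.2433  0.1361]
```

View pics/w2c.png

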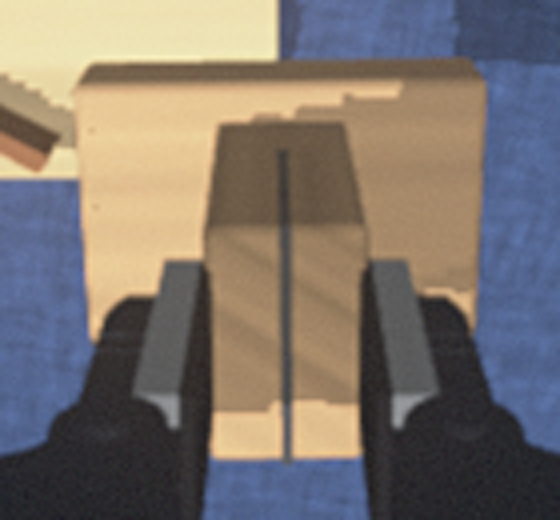

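The block is centred in the grip to within about 0.5 mm. Going over and down onto the apron.

```bash
python3 -m inch '[{"dx":0.023,"dy":-0.04,"dz":0.02,"rx":0.0,"ry":0.0,"rz":0.0},{"dx":0.023,"dy":-0.063,"dz":0.05,"rx":0.0,"ry":0.0,"rz":0.0},{"dx":0.023,"dy":-0.063,"dz":0.1,"rx":0.0,"ry":0.0,"rz":0.0},{"dx":0.023,"dy":-0.063,"dz":0.125,"rx":0.0,"ry":0.0,"rz":0.0},{"dx":0.023,"dy":-0.063,"dz":0.13,"rx":0.0,"ry":0.0,"rz":0.0}]' -1
python3 -m inch '[{"dx":0.0,"dy":0.0,"dz":0.0,"rx":0.0,"ry":0.0,"rz":0.0},{"dx":0.0,"dy":0.0,"dz":0.0,"rx":0.0,"ry":0.0,"rz":0.0},{"dx":0.0,"dy":0.0,"dz":0.0,"rx":0.0,"ry":0.0,"rz":0.0}]' -1
python3 -c "
from h import *
print(state()['tool_pos'],toolstep([.5848,.0267,.0423],1.729))"
```

```text
time: 5.65
tool_pos: [0.5824, 0.0268, 0.0439]
tool_rot: [-0.0, 0.997, 0.079, -0.003]
contact_force: [-0.9, -0.3, -1.4]
gripper_width: 0.232
grasp_force: 59.9
time: 5.95
tool_pos: [0.5873, 0.0268, 0.0499]
tool_rot: [0.0, 0.997, 0.079, 0.002]
contact_force: [0.3, -0.8, -0.9]
gripper_width: 0.237
grasp_force: 59.9
[0.58727202 0.02683803 0.04993681] (array([-0.0031, -0.0003,  0.0095]), [array([ 3.9000e-03,  1.0000e-03, -2.0942e+00]), array([ 0.0006, -0.0025,  0.0002])])
```

```bash
python3 -m inch '[{"dx":-0.001,"dy":0.0,"dz":0.003,"rx":0.0,"ry":0.0,"rz":0.0},{"dx":-0.001,"dy":0.0,"dz":0.006,"rx":0.0,"ry":0.0,"rz":0.0},{"dx":-0.001,"dy":0.0,"dz":0.006,"rx":0.0,"ry":0.0,"rz":0.0},{"dx":-0.001,"dy":0.0,"dz":0.006,"rx":0.0,"ry":0.0,"rz":0.0}]' -1
python3 -c "
from h import *
print(state()['tool_pos'],state()['contact_force'],toolstep([.5848,.0267,.0423],1.729))"
```

```text
time: 6.35
tool_pos: [0.5847, 0.0272, 0.0427]
tool_rot: [-0.0, 0.997, 0.079, -0.0]
contact_force: [0.4, -0.3, -2.0]
gripper_width: 0.231
grasp_force: 59.9
[0.58474764 0.02718628 0.04272774] [ 0.39097131 -0.32548527 -2.0441894 ] (array([-0.    ,  0.0006,  0.0005]), [array([-3.000e-04, -0.000e+00, -2.094e+00]), array([-0.    ,  0.0002,  0.0004])])
```

```bash
python3 -m inch '[{"dx":0.0,"dy":0.0,"dz":0.001,"rx":0.0,"ry":0.0,"rz":0.0},{"dx":0.0,"dy":0.0,"dz":0.001,"rx":0.0,"ry":0.0,"rz":0.0},{"dx":0.0,"dy":0.0,"dz":0.001,"rx":0.0,"ry":0.0,"rz":0.0}]' -1
```

```text
time: 6.65
tool_pos: [0.585, 0.0273, 0.0424]
tool_rot: [-0.0, 0.997, 0.079, 0.0]
contact_force: [-1.3, 0.6, 0.7]
gripper_width: 0.233
grasp_force: 60.2
```

The block is resting on the apron. Sliding it in.

```bash
python3 -m inch '[{"dx":0.0,"dy":-0.015,"dz":0.0,"rx":0.0,"ry":0.0,"rz":0.0},{"dx":0.0,"dy":-0.03,"dz":0.0,"rx":0.0,"ry":0.0,"rz":0.0},{"dx":0.0,"dy":-0.045,"dz":0.0,"rx":0.0,"ry":0.0,"rz":0.0},{"dx":0.0,"dy":-0.06,"dz":0.0,"rx":0.0,"ry":0.0,"rz":0.0},{"dx":0.0,"dy":-0.06,"dz":0.0,"rx":0.0,"ry":0.0,"rz":0.0}]' -1
python3 -c "
from h import *
j=[.5725,.1037]; s=state(); c,n=np.cos(1.729),np.sin(1.729); d=s['tool_pos'][:2]-j; f=s['contact_force']
print('jig xy',d@[c,n],d@[-n,c],'f',f@[c,n,0],f@[-n,c,0],f[2],s['ft_torque'])"
```

```text
time: 7.15
tool_pos: [0.578, 0.0769, 0.0426]
tool_rot: [-0.001, 0.997, 0.08, 0.001]
contact_force: [2.1, 2.9, 0.3]
gripper_width: 0.234
grasp_force: 60.2
jig xy -0.02729719047792501 -0.0012005202220197113 f 2.5229591080503964 -2.490477044104621 0.2601571149655727 [ 0.43731493 -0.63555373 -0.19733023]
```

Smooth so far, at x ≈ −28. Continuing past the catch.

```bash
cat > st.py <<'E'
from h import *
j=[.5725,.1037]; s=state(); c,n=np.cos(1.729),np.sin(1.729); d=s['tool_pos'][:2]-j; f=s['contact_force']
print('jig xy',d@[c,n],d@[-n,c],'f',f@[c,n,0],f@[-n,c,0],f[2],s['ft_torque'],toolstep([0,0,0],1.729)[1])
E
python3 -m inch '[{"dx":0.0,"dy":-0.015,"dz":0.0,"rx":0.0,"ry":0.0,"rz":0.0},{"dx":0.0,"dy":-0.03,"dz":0.0,"rx":0.0,"ry":0.0,"rz":0.0},{"dx":0.0,"dy":-0.045,"dz":0.0,"rx":0.0,"ry":0.0,"rz":0.0},{"dx":0.0,"dy":-0.06,"dz":0.0,"rx":0.0,"ry":0.0,"rz":0.0},{"dx":0.0,"dy":-0.06,"dz":0.0,"rx":0.0,"ry":0.0,"rz":0.0}]' -1
python3 st.py
```

```text
time: 7.65
tool_pos: [0.5697, 0.1244, 0.0425]
tool_rot: [-0.001, 0.997, 0.08, 0.0]
contact_force: [3.1, 3.3, 1.9]
gripper_width: 0.232
grasp_force: 60.4
jig xy 0.02088780346696164 -0.00046630588639334596 f 2.7405101939952208 -3.5946072591873075 1.9177055195481145 [ 0.48454337 -0.54754084 -0.12552863] [array([ 1.0000e-03, -2.5000e-03, -2.0932e+00]), array([-0.0016, -0.0006,  0.0012])]
```

```bash

python3 -m inch '[{"dx":0.0,"dy":-0.015,"dz":0.0,"rx":0.0,"ry":0.0,"rz":0.0},{"dx":0.0,"dy":-0.03,"dz":0.0,"rx":0.0,"ry":0.0,"rz":0.0},{"dx":0.0,"dy":-0.042,"dz":0.0,"rx":0.0,"ry":0.0,"rz":0.0},{"dx":0.0,"dy":-0.05,"dz":0.0,"rx":0.0,"ry":0.0,"rz":0.0},{"dx":0.0,"dy":-0.05,"dz":0.0,"rx":0.0,"ry":0.0,"rz":0.0}]' -1
python3 st.py
python3 -m inch '[{"dx":0.0,"dy":-0.003,"dz":0.0,"rx":0.0,"ry":0.0,"rz":0.0},{"dx":0.0,"dy":-0.003,"dz":0.0,"rx":0.0,"ry":0.0,"rz":0.0},{"dx":0.0,"dy":-0.003,"dz":0.0,"rx":0.0,"ry":0.0,"rz":0.0}]' -1
python3 st.py
```

```text
time: 8.15
tool_pos: [0.5633, 0.1628, 0.0423]
tool_rot: [-0.001, 0.997, 0.08, 0.0]
contact_force: [3.1, 0.5, 3.0]
gripper_width: 0.23
grasp_force: 60.5
jig xy 0.05976446538287371 -0.00020790267598535023 f -0.03692579651911886 -3.174243862147802 2.966658299259904 [-0.11225359 -0.55752904  0.09488896] [array([ 3.0000e-04, -1.2000e-03, -2.0935e+00]), array([-0.0008, -0.0002,  0.0009])]
time: 8.45
tool_pos: [0.5631, 0.1637, 0.0422]
tool_rot: [-0.0, 0.997, 0.079, 0.0]
contact_force: [2.8, -2.8, 2.1]
gripper_width: 0.233
grasp_force: 60.5
jig xy 0.06076299755517556 -0.00021868131351973947 f -3.1663312021441072 -2.2885211510257046 2.079670439204561 [-0.58131163 -0.60439292  0.14952265] [array([ 2.0000e-04, -3.0000e-04, -2.0943e+00]), array([-0.0002, -0.0002,  0.0001])]
```

```bash

python3 -m inch '[{"dx":0.0,"dy":-0.003,"dz":0.0,"rx":0.0,"ry":0.0,"rz":0.0},{"dx":0.0,"dy":-0.003,"dz":0.0,"rx":0.0,"ry":0.0,"rz":0.0},{"dx":0.0,"dy":-0.003,"dz":0.0,"rx":0.0,"ry":0.0,"rz":0.0}]' -1 >/dev/null
python3 st.py
python3 -m inch '[{"dx":0.0,"dy":-0.003,"dz":0.0,"rx":0.0,"ry":0.0,"rz":0.0},{"dx":0.0,"dy":-0.003,"dz":0.0,"rx":0.0,"ry":0.0,"rz":0.0},{"dx":0.0,"dy":-0.003,"dz":0.0,"rx":0.0,"ry":0.0,"rz":0.0}]' -1 >/dev/null
python3 st.py
```

```text
jig xy 0.06330239100591425 0.00033943757062505946 f -3.611066762644181 -0.5186757136250927 3.53877226164662 [-0.81087152 -0.2089127   0.03337596] [array([-1.2000e-03, -1.0000e-04, -2.0942e+00]), array([-0.0001,  0.0007,  0.0002])]
jig xy 0.06391803746861564 0.0005226682034638288 f -9.448769451664724 0.7675432900632827 5.814212752331676 [-1.7694739  -0.22618946 -0.16650058] [array([-1.9000e-03,  3.7000e-03, -2.0943e+00]), array([0.0023, 0.0012, 0.0001])]
```

```bash

python3 -m inch '[{"dx":0.0,"dy":-0.003,"dz":-0.0005,"rx":0.0,"ry":0.0,"rz":0.0},{"dx":0.0,"dy":-0.003,"dz":-0.0005,"rx":0.0,"ry":0.0,"rz":0.0},{"dx":0.0,"dy":-0.003,"dz":-0.0005,"rx":0.0,"ry":0.0,"rz":0.0}]' -1 >/dev/null
python3 st.py
python3 -c "
from h import *
im=save('wrist','w3.png'); cv2.imwrite('pics/w3c.png',cv2.resize(im[80:300,120:460],None,fx=2.3,fy=2.3,interpolation=cv2.INTER_CUBIC))"
```

```text
jig xy 0.06425671169318031 0.0006458007806537153 f -15.194637120921783 1.0406429149173868 5.0084113477416405 [-2.9284338  -0.34095243 -0.19326325] [array([-0.0025,  0.0079, -2.0943]), array([0.005 , 0.0016, 0.0001])]
```

View pics/w3c.png

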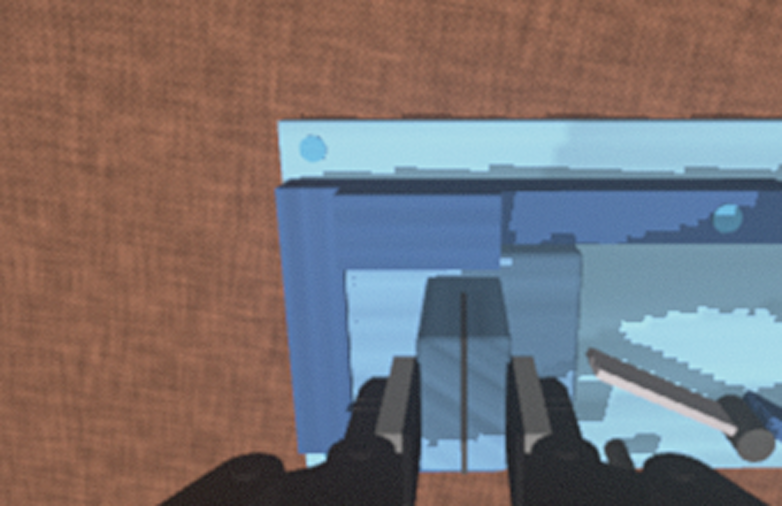

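The picture (red and blue swapped) shows the block's nose against the stop at crop (345,330). The catch's free end, at (590,355), has sprung back just behind the block's tail at (578,300). I'll ease the push, release and retreat.

```bash

python3 -m inch '[{"dx":0.0,"dy":0.002,"dz":0.0,"rx":0.0,"ry":0.0,"rz":0.0},{"dx":0.0,"dy":0.004,"dz":0.0,"rx":0.0,"ry":0.0,"rz":0.0}]' -1 >/dev/null
python3 st.py
python3 -m inch '[{"dx":0.0,"dy":0.0,"dz":0.0,"rx":0.0,"ry":0.0,"rz":0.0},{"dx":0.0,"dy":0.0,"dz":0.0,"rx":0.0,"ry":0.0,"rz":0.0},{"dx":0.0,"dy":0.0,"dz":0.0,"rx":0.0,"ry":0.0,"rz":0.0},{"dx":0.0,"dy":0.0,"dz":0.0,"rx":0.0,"ry":0.0,"rz":0.0},{"dx":0.0,"dy":0.0,"dz":0.0,"rx":0.0,"ry":0.0,"rz":0.0}]' 0.6
python3 -m inch '[{"dx":0.0,"dy":0.0,"dz":-0.03,"rx":0.0,"ry":0.0,"rz":0.0},{"dx":0.0,"dy":0.0,"dz":-0.07,"rx":0.0,"ry":0.0,"rz":0.0},{"dx":0.0,"dy":0.0,"dz":-0.12,"rx":0.0,"ry":0.0,"rz":0.0},{"dx":0.0,"dy":0.0,"dz":-0.17,"rx":0.0,"ry":0.0,"rz":0.0},{"dx":0.0,"dy":0.0,"dz":-0.17,"rx":0.0,"ry":0.0,"rz":0.0}]' 0.6
python3 - <<'E'
from h import *
c=cam('wrist'); im=save('wrist','w4.png'); cv2.imwrite('pics/w4c.png',cv2.resize(im[80:300,150:450,::-1],None,fx=2.6,fy=2.6,interpolation=cv2.INTER_CUBIC))
for r in nets.outline_of('wrist','long_block')[:1]: 
    p,q=fit(c,r['pixels'],LONG,[.562,.168,1.729],z=.01); d=p[:2]-[.5725,.1037]; k=[np.cos(1.729),np.sin(1.729)]
    print(p,q,'jig x',d@k,'y',d@[-k[1],k[0]])
E
```

```text
jig xy 0.06384320683018811 0.0005559224930439681 f -3.2661029611160894 -1.142411142908004 1.7515401574815481 [-0.7670634  -0.24716531 -0.09915334] [array([ 1.7000e-03, -1.1000e-03,  2.0939e+00]), array([ 0.0007,  0.0011, -0.0005])]
time: 10.1
tool_pos: [0.5621, 0.1682, 0.0423]
tool_rot: [-0.0, 0.997, 0.079, -0.0]
contact_force: [0.1, 1.0, -0.8]
gripper_width: 0.797
grasp_force: 0.0
time: 10.6
tool_pos: [0.5664, 0.1688, 0.1866]
tool_rot: [-0.001, 0.997, 0.079, 0.007]
contact_force: [0.0, 0.6, 0.4]
gripper_width: 0.799
grasp_force: 0.0
[0.56147323 0.16784467 1.74485482] 0.8830909132957458 jig x 0.06508083230892889 y 0.0007834236298852252
```

View pics/w4c.png

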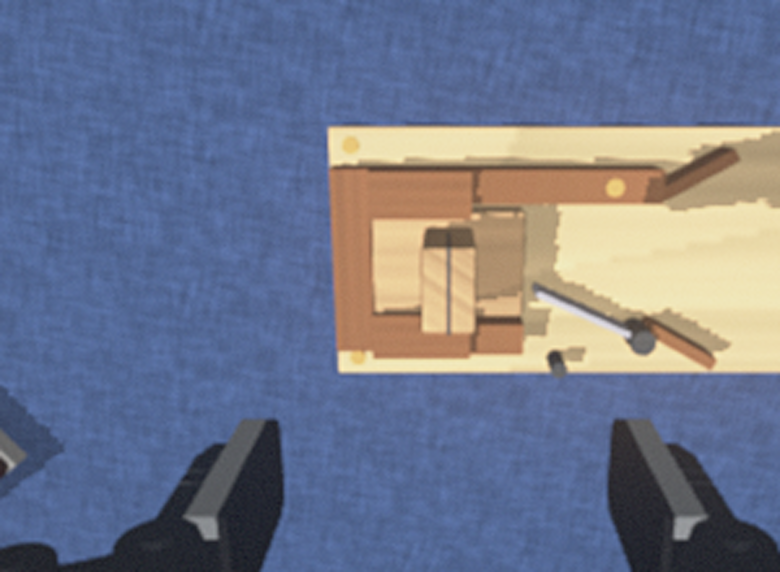

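The block is home: the fit gives x = 65.1 mm, its nose at (373,265) meets the stop, and the catch tip at (537,290) sits behind its tail at (523,265). The gripper is clear.

```bash
python3 -c "
from plant import ticket; print(ticket.job_done())"
```

```text
the job is handed in; nothing more can be done
None
```

The long block is fully home against the end stop (measured x ≈ 65 mm), the catch has sprung back behind it, the short block was not touched, and the job was handed in at about 11 s of robot time.

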